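Roll the rainstick blank into its V-rest

ROBOT

A 6-joint arm with a two-finger parallel gripper is mounted at the origin on the work surface. World frame = base frame: x ahead of the robot, y to its left, z up, the work surface at z = 0. Lengths are in mm, angles in rad, forces in N, time in s.
With the tool pointing down it reaches from about 300 to 775 mm from the base axis. Payload 14.6 kg.
Tool frame: the origin (TCP) lies on the centre line of the jaws, within the pads' length; the fingertips stand 8 mm ahead of it and the grasp point (between the pads) lies 11 mm behind it; z points along the fingers, y is the direction in which the jaws open and shut (so a half turn about z gives the same grasp; the last joint's range is limited). The gripper opens to 94 mm and grips with 3 to 60 N. Pads are 16 mm wide; open, the fingers measure 119 mm over their backs; the gripper's body (75 mm by 177 mm) begins 78 mm behind the grasp point.
Start: joints at [1.146, 0.3, 1.521, -0, 1.321, -0.067], TCP at [192.615, 515.159, 175.546] pointing down, gripper open.
Joint ranges: [-3.03, 3.03], [-0.79, 2.21], [0.23, 2.52], [-1.04, 4.18], [0, 3.07], [-2.55, 2.55]. Speed limits (rad/s): [2.22, 2.22, 2.57, 3.14, 3.14, 3.14].

INTERFACE

Orientations are given as [roll, pitch, yaw] about the fixed x, y, z axes, in that order (R = Rz(yaw) Ry(pitch) Rx(roll)).
In Python, from cell import read_state, cams, manip gives the robot as it stands.
- The arm moves only by the shell command python3 -m handwheel 'ROWS' [OPENING] [FORCE]. ROWS is JSON, a list of rows, each a list of 4 numbers: the shift along the tool's x, y, z in m, then the turn about the tool's z in degrees. In form: [[dx, dy, dz, turn], ...]. A call has 1 to 5 rows; each row is the pose to reach, as a shift and turn from the pose measured when the call began, along the tool's axes at that moment; what a row does not reach only later rows make up. A row lasts 1/8 s, in which the tool goes at most 62.5 mm and 10.7 degrees, less where a joint would pass 70% of its speed; a pose out of reach is approached as far as the arm can. A call with a gripper value outside its range is refused whole. OPENING is the closure, from 0 (fully open) to 1 (shut), set as the call begins (- or left out, the last holds). The fingers move at their own pace and stop on an object; FORCE is the grip in N (left out, the last holds). Time passes only in rows, so rows that repeat a pose let the fingers close. It gives the time, the measured TCP pose, the force and the opening at its end, in the units of the state.
- read_state(): the state, without advancing time (a new reading comes with each control period).
- cams.camera(name): name is "scene" or "top" or "wrist"; returns the picture (400x640x3 uint8, red, green, blue); there is no depth.
- cams.get_calibration(name): a dict with "vertical_fov" (degrees; the focal length in pixels is half the picture's height over the tangent of half this angle, whatever the lens; pixels are square), "cx", "cy" (the principal point, pixels), "R" (3x3) and "t" (3): a world point X has camera coordinates R X + t. Camera axes: x right, y down, z forward; pixel columns grow to the right and rows downward; lengths in mm; the calibration is good to about 2 mm. A picture is of the moment at which its call begins: read the wrist's pose just before it. get_calibration takes no time and is no camera call; for the wrist camera it gives the pose at the moment of the call.
- manip.sign_off(): hands the job in, once; it reports no verdict.
The state is a dict: "clock": time; "joints": joint angles; "qd": joint speeds; "effort": joint torques, N m; "eef_pos": TCP position; "eef_rot": TCP orientation; "wrist_force": force on the tool from outside, world axes, zero at the start; "moment": the same for the moment, N m; "finger_gap": finger opening in mm.
Only numpy, scipy, OpenCV 4.12 (cv2) and the standard library are available. Lean on these libraries where they do the work, as an engineer would, in place of code of your own. Each camera call takes 0.05 s, during which the arm holds its last target. There are 200 camera calls.

TASK

On the craft stall's counter, roll the round wooden bar along the counter by pushing its side with your fingertips, up the gentle ramp of the wooden V-rest, and leave it lying at rest in the V groove, roughly centred so that it sticks out at both ends; if it would miss the middle, first push it endwise into line. Work gently: never grasp, lift or carry it and do not let it shoot off. Leave the bowl, the jar and the cup where they stand.

Things in the scene. Friction and masses are not known exactly. Their poses are not given: they have to be found in the camera images.
- round_bar: Polished dark wooden bar, brass ends, orange bands: cylinder, diameter 44 mm, 200 mm long, about 0.26 kg, lying left or right of the V-rest. Origin at its centre (22 mm up), x along its length; y and z turn as it rolls. Slippery (friction about 0.35). Pushed at its side it rolls straight, square to its length, and hardly turns; let go, slight drag stops it soon. Pushed at an end it slides.
- v_rest: Low pale wooden V-rest, green groove, fixed, 120 mm long. Origin mid-underside at counter height; x along the groove, y across. Same on both sides: an 18 degree ramp rises from y = 49 mm to a crest 11 mm high at y = 16 mm, then the V falls to its bottom at y = 0, 2 mm up. Seated, the bar's centre is at y = 0, 27 mm up (33 mm over a crest). Pushed too far, the bar leaves over the far crest.
- seed_bowl: Shallow pale wooden bowl of red seeds (the seeds are stuck), 124 mm across, 38 mm high, loose; origin at the centre of its underside. Leave alone.
- jar: Amber jar with a pale lid, 54 mm across, 75 mm high, loose; origin at the centre of its underside. Leave alone.
- cup: Terracotta cup, 64 mm across, 65 mm high, loose; origin at the centre of its underside. Leave alone.

How it is judged:
By the outcome, as a careful person would: the job done as asked, in the order asked, and still so for the second after the job is handed in, with the robot touching nothing.
It also fails if it takes over 61 s, if anything falls off the work surface, if the arm or the gripper's body presses on something with over 40 N, if the wrist force passes 120 N, or if a joint passes its speed limit or range.

## Working session

There is one attempt and no reset: what is moved stays moved. The work goes in short steps, Python scripts to look and compute and a shell command to move; the robot and the scene stay as the last step left them, time stands still between calls to the robot, and variables do not carry over. Pictures are saved under pics/ and viewed, about 8 in all and at most 12, crops included, and the job is handed in when it is done.

```bash
mkdir -p pics; ls; python3 - <<'E'
from cell import read_state,cams
import cv2
s=read_state();print(s)
for n in("top","scene"):
    im=cams.camera(n);cv2.imwrite(f"pics/{n}0.png",im[:,:,::-1]);print(n,cams.get_calibration(n))
E
```

```text
pics
{'clock': 0.0, 'joints': array([ 1.14642698e+00,  3.00454862e-01,  1.52158293e+00, -6.74066275e-06,
        1.32067114e+00, -6.65724850e-02]), 'qd': array([ 0.00237066, -0.00058866,  0.00075352, -0.00036006,  0.00157936,
        0.00165867]), 'effort': array([-1.59071191e-03, -5.31804907e+01, -3.52754045e+01,  7.08976854e-02,
        2.42051360e-02, -5.25964424e-05]), 'eef_pos': array([192.48733045, 514.90820176, 174.99446818]), 'eef_rot': array([-3.14047842e+00, -6.77434051e-05,  2.78379743e+00]), 'wrist_force': array([-0.59631764, -0.34433748, -0.22386109]), 'moment': array([-0.01639611,  0.01559088,  0.01026051]), 'finger_gap': 93.55902448563529}
top {'vertical_fov': 42.76824641105756, 'cx': 322.8002923481563, 'cy': 198.77281071975324, 'R': array([[-0.00690028, -0.99972831, -0.02226411],
       [-0.99246146,  0.00957116, -0.12218283],
       [ 0.12236273,  0.02125318, -0.99225786]]), 't': array([ 21.61086497, 668.31003097, 908.44476408])}
scene {'vertical_fov': 48.09314799149762, 'cx': 324.91964210361334, 'cy': 204.6617360195823, 'R': array([[-0.10370718,  0.99456533,  0.00919925],
       [ 0.72622578,  0.08203958, -0.6825435 ],
       [-0.6795888 , -0.06410392, -0.73078708]]), 't': array([  56.84066792, -438.88241016, 1359.42708525])}
```

View pics/top0.png

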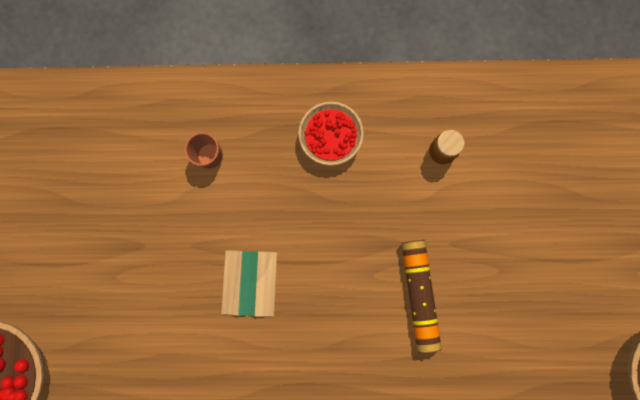

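The top view shows the V-rest near (249,284), with its groove roughly vertical in the picture. The bar runs from (414,241) to (429,352), and the cup, bowl and jar stand above. I'll enlarge that area.

```bash
python3 - <<'E'
import cv2
im=cv2.imread("pics/top0.png")[230:365,210:450]
cv2.imwrite("pics/crop0.png",cv2.resize(im,None,fx=3.3333,fy=3.3333,interpolation=cv2.INTER_CUBIC))
E
```

```text
(no output)
```

View pics/crop0.png

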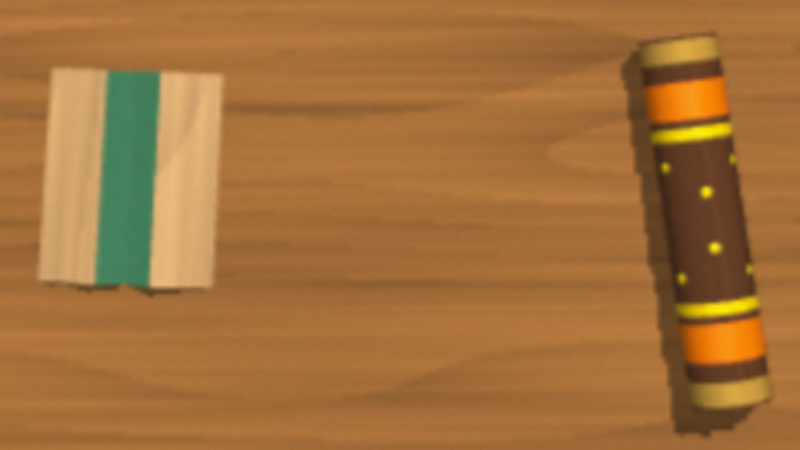

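View pics/scene0.png

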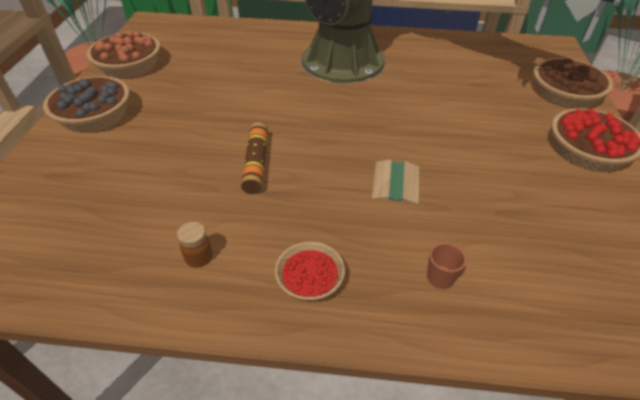

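```bash
cat > h.py <<'E'
import numpy as np,cv2
from scipy.optimize import least_squares
from cell import cams,read_state
def proj(c,X):
    f=200/np.tan(np.radians(c["vertical_fov"]/2)); P=np.asarray(X,float)@c["R"].T+c["t"]
    return P[:,:2]/P[:,2:]*f+[c["cx"],c["cy"]]
def ray(c,px,z):
    f=200/np.tan(np.radians(c["vertical_fov"]/2)); C=-c["R"].T@c["t"]
    d=np.c_[(np.atleast_2d(px)-[c["cx"],c["cy"]])/f,np.ones(len(np.atleast_2d(px)))]@c["R"]
    return C+d*((z-C[2])/d[:,2])[:,None]
def fitbar(c,pts,x0,z=22):
    a=np.linspace(0,2*np.pi,60)
    def hull(p):
        u=np.array([np.cos(p[2]),np.sin(p[2]),0]);n=np.array([-u[1],u[0],0])
        X=np.vstack([[p[0],p[1],z]+s*100*u+22*(np.cos(a)[:,None]*n+np.sin(a)[:,None]*[0,0,1]) for s in(-1,1)])
        return cv2.convexHull(proj(c,X).astype(np.float32))
    r=least_squares(lambda p:[cv2.pointPolygonTest(hull(p),tuple(map(float,q)),True) for q in pts],x0,diff_step=1e-3,x_scale=[10,10,.1])
    return r.x,r.fun
E
python3 - <<'E'
from h import *
c=cams.get_calibration("top")
cr=lambda p:(np.array(p)+.5)/3.33333-.5+[210,230]
g=ray(c,cr([(52,69),(223,74),(213,289),(40,280)]),0);print(g.round(1),g.mean(0))
d=(g[0]+g[1]-g[2]-g[3]);print("rest yaw",np.degrees(np.arctan2(d[1],d[0])),np.linalg.norm(d)/2)
print(np.linalg.norm(g[0]-g[1]),np.linalg.norm(g[2]-g[3]))
b,r=fitbar(c,cr([(643,70),(665,220),(690,390),(719,50),(744,230),(769,380),(680,37),(730,408)]),[400,-180,.1]);print("bar",b,np.degrees(b[2]),r.round(2))
for q,z in(((203,143),65),((331,132),38),((449,143),75)):print(ray(c,q,z))
w=cams.get_calibration("wrist");s=read_state();print(-w["R"].T@w["t"],s["eef_pos"],w["R"],w["vertical_fov"])
from scipy.spatial.transform import Rotation as R
print(R.from_euler("xyz",s["eef_rot"]).as_matrix().round(3))
dl=np.linalg.norm(g[0]-g[3]);m=g.mean(0)[:2]
y=b[2];u=np.array([np.cos(y),np.sin(y)]);n=np.array([-u[1],u[0]]);print("rest in bar frame along,across",(m-b[:2])@u,(m-b[:2])@n)
E
```

```text
[[575.3 205.5   0. ]
 [571.7 106.5   0. ]
 [450.4 111.7   0. ]
 [455.9 210.4   0. ]] [513.33894773 158.50403458   0.        ]
rest yaw -2.392575436851123 120.48402642305054
99.05083237949906 98.84078028569161
bar [ 4.90696803e+02 -1.63292978e+02  1.19674944e-01] 6.8568691966283675 [0.31 0.35 0.4  0.12 0.81 0.15 0.3  0.29]
[[771.4564236  236.17524048  65.        ]]
[[ 7.96237979e+02 -2.72448033e-01  3.80000000e+01]]
[[ 763.6410976  -213.42760246   75.        ]]
[123.12900567 540.41438884 383.43773993] [192.49196961 514.92312922 175.059061  ] [[ 3.49973531e-01  9.36759114e-01 -9.43090876e-04]
 [ 9.05836099e-01 -3.38163798e-01  2.55159181e-01]
 [ 2.38703770e-01 -9.01532454e-02 -9.66898600e-01]] 71.93371377227737
[[-0.937  0.35  -0.   ]
 [ 0.35   0.937 -0.001]
 [ 0.    -0.001 -1.   ]]
rest in bar frame along,across 60.89937533503077 316.79212446877557
```

```bash
cat >> h.py <<'E'
from scipy.spatial.transform import Rotation as Ro
def go(x,y,z,yawy):
    "tool-frame shift (m) to world mm and turn (deg) so that tool y lies at yawy deg"
    s=read_state();M=Ro.from_euler("xyz",s["eef_rot"]).as_matrix()
    a=np.degrees(np.arctan2(M[1,1],M[0,1]))
    print("pos",s["eef_pos"].round(1),"tool-y deg",round(a,1),"F",s["wrist_force"].round(1),"t",round(s["clock"],2),"gap",round(s["finger_gap"],1))
    print("shift",(M.T@(np.array([x,y,z])-s["eef_pos"])/1000).round(4),"turn",round(a-yawy,1))
E
python3 -m handwheel '[[-0.387,-0.299,0,62.7],[-0.387,-0.299,0,62.7],[-0.387,-0.299,0,62.7],[-0.387,-0.299,0,62.7],[-0.387,-0.299,0,62.7]]' 1
python3 -c "
from h import *
go(366,-178,100,6.86)"
```

```text
clock: 0.72
eef_pos: [357.8, 247.7, 175.4]
eef_rot: [-3.141, 0.001, 1.84]
wrist_force: [0.5, 0.1, 1.0]
finger_gap: 47.7
pos [357.8 247.7 175.4] tool-y deg 15.4 F [0.5 0.1 1. ] t 0.72 gap 47.7
shift [-0.4124 -0.1054  0.0757] turn 8.6
```

```bash

python3 -m handwheel '[[-0.412,-0.105,0.076,8.6],[-0.412,-0.105,0.076,8.6],[-0.412,-0.105,0.076,8.6],[-0.412,-0.105,0.076,8.6],[-0.412,-0.105,0.076,8.6]]'
python3 -c "
from h import *
go(366,-178,60,6.86)"
```

```text
clock: 1.35
eef_pos: [363.4, -60.0, 120.7]
eef_rot: [3.141, 0.001, 1.69]
wrist_force: [1.7, -0.8, -0.8]
finger_gap: 0.8
pos [363.4 -60.  120.7] tool-y deg 6.8 F [ 1.7 -0.8 -0.8] t 1.35 gap 0.8
shift [-0.1174 -0.0115  0.0608] turn -0.0
```

```bash

python3 -m handwheel '[[-0.117,-0.0115,0.061,0],[-0.117,-0.0115,0.061,0],[-0.117,-0.0115,0.061,0],[-0.117,-0.0115,0.061,0]]'
python3 - <<'E'
from h import *
go(366,-178,14,6.86)
c=cams.get_calibration("wrist");cv2.imwrite("pics/w1.png",cams.camera("wrist")[:,:,::-1])
b=np.array([490.7,-163.3,22]);u=np.array([np.cos(.1197),np.sin(.1197),0])
print(proj(c,[b-100*u,b+100*u,b]))
E
```

```text
clock: 1.85
eef_pos: [365.7, -177.5, 59.7]
eef_rot: [-3.141, 0.0, 1.689]
wrist_force: [0.4, 1.0, 0.6]
finger_gap: 0.4
pos [ 365.7 -177.5   59.7] tool-y deg 6.8 F [0.4 1.  0.6] t 1.85 gap 0.4
shift [-0.0005  0.0003  0.0457] turn -0.1
[[343.38953862 207.51560846]
 [557.98821972 207.28794249]
 [450.70175677 207.40176181]]
```

View pics/w1.png

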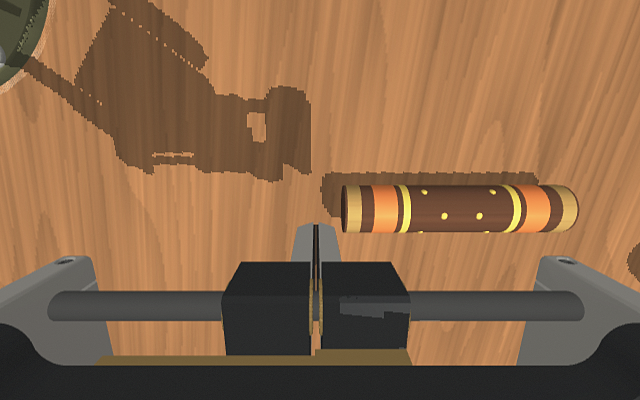

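The wrist view shows the bar's near end at about (345,208), with its axis on row 209 against a predicted 207, so the fit is good. The shut fingertips are at (315,225), in line behind the end. I'll go down and push it endwise.

```bash

python3 -m handwheel '[[0,0,0.03,0],[0,0,0.046,0],[0,0,0.046,0],[0,0.005,0.046,0]]'
python3 -m handwheel '[[0,0.006,0,0],[0,0.012,0,0],[0,0.018,0,0],[0,0.024,0,0],[0,0.030,0,0]]'
python3 -m handwheel '[[0,0.006,0,0],[0,0.012,0,0],[0,0.017,0,0],[0,0.020,0,0],[0,0.020,0,0]]'
python3 -c "
from h import *
cv2.imwrite('pics/top1.png',cams.camera('top')[180:380,180:480,::-1])
go(420,-170,14,6.86)"
```

```text
clock: 2.4
eef_pos: [371.8, -176.1, 15.2]
eef_rot: [3.14, 0.002, 1.691]
wrist_force: [0.3, -0.0, -0.7]
finger_gap: 0.6
clock: 3.02
eef_pos: [401.9, -172.4, 15.2]
eef_rot: [3.14, 0.002, 1.691]
wrist_force: [-0.5, -0.6, -0.1]
finger_gap: 0.5
clock: 3.65
eef_pos: [421.9, -170.0, 15.2]
eef_rot: [3.14, 0.002, 1.691]
wrist_force: [0.4, -0.5, 0.2]
finger_gap: 0.3
pos [ 421.7 -170.    15.2] tool-y deg 6.9 F [-0.6  0.4  0.5] t 3.7 gap 0.4
shift [ 0.0002 -0.0017  0.0012] turn 0.1
```

View pics/top1.png

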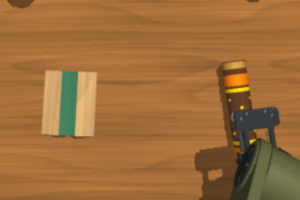

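```bash
python3 - <<'E'
import cv2
from h import *
c=cams.get_calibration("top");print(proj(c,[[421.7,-170,7],[590,-151.4,22],[391.4,-175.2,22],[632,-146,22]]))
a=cv2.imread("pics/top0.png")[225:365,380:480];b=cams.camera("top")[225:365,380:480,::-1]
w=cams.camera("wrist")[:,:,::-1]
print(proj(cams.get_calibration("wrist"),[[632,-146,22],[432,-170,22]]))
ab=cv2.resize(cv2.hconcat([a,b.copy()]),(400,280));o=cv2.hconcat([ab,cv2.resize(w.copy(),(448,280))])
cv2.imwrite("pics/cmp.png",cv2.resize(o,(800,264)))
E
```

```text
[[424.19940171 331.80628816]
 [412.81350742 240.79497112]
 [429.02091679 349.94769528]
 [409.29755336 218.43503522]]
[[587.83294715 224.62781897]
 [329.01178595 224.52017339]]
```

View pics/cmp.png

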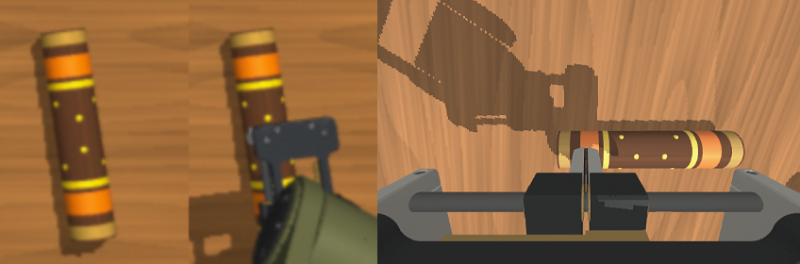

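The bar hasn't moved: its far end is where it was, and the fingers seem to be beside its lower side. I'll check where the TCP projects in the wrist view.

```bash
python3 - <<'E'
from h import *
s=read_state();p=s["eef_pos"];c=cams.get_calibration("wrist")
print(p,proj(c,[p,p+[0,0,-8],p+[0,0,30],p+[0,0,92]]))
M=Ro.from_euler("xyz",s["eef_rot"]).as_matrix()
print("cam in tool",M.T@(-c["R"].T@c["t"]-p), (c["R"]@M).round(3))
print(s["joints"])
im=cams.camera("wrist");cv2.imwrite("pics/w2.png",cv2.resize(im[150:280,220:420,::-1].copy(),(800,520),interpolation=cv2.INTER_CUBIC))
a=np.array([391.4,-175.2,22]);b=np.array([590,-151.5,22]);n=np.array([-.119,.993,0])*22
print(proj(c,[a+n,a-n,b+n,b-n,a,b]))
E
```

```text
[ 421.65624381 -170.05126802   15.21797568] [[315.74534263 220.15410953]
 [315.71147996 216.92047026]
 [315.89672728 234.61024193]
 [316.42159415 284.73120995]]
cam in tool [  73.25066755   -0.49397095 -208.38323561] [[ 0.     1.    -0.001]
 [-0.967  0.    -0.255]
 [-0.255  0.001  0.967]]
[-4.63529836e-01  3.04920703e-01  1.93627565e+00 -7.71735485e-04
  8.98386006e-01 -5.83488065e-01]
[[275.26168553 197.48036422]
 [277.24180388 250.8990944 ]
 [539.32279052 197.82592461]
 [527.77512519 251.09034339]
 [276.27783008 224.89344887]
 [533.39723225 225.15797904]]
```

View pics/w2.png

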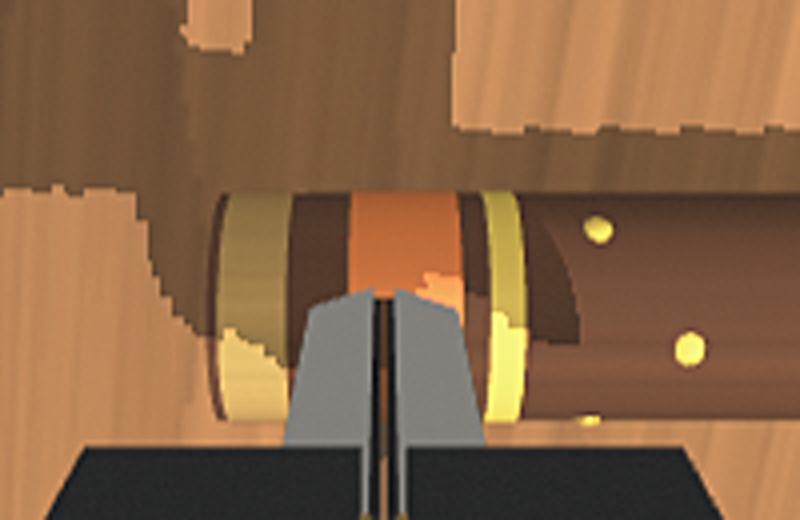

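```bash
python3 - <<'E'
from h import *
s=read_state();p=s["eef_pos"];c=cams.get_calibration("scene")
print(proj(c,[p,p+[0,0,-8],p+[0,0,40],p+[0,0,92],[391.4,-175.2,22],[590,-151.4,22]]))
im=cams.camera("scene");cv2.imwrite("pics/s1.png",cv2.resize(im[60:220,180:340,::-1].copy(),(592,592),interpolation=cv2.INTER_CUBIC))
E
```

```text
[[259.7841909  139.05372759]
 [260.10670341 141.67881921]
 [258.11741472 125.48699758]
 [255.80570453 106.6708252 ]
 [259.94728305 128.88871153]
 [252.08025818 186.84470466]]
```

View pics/s1.png

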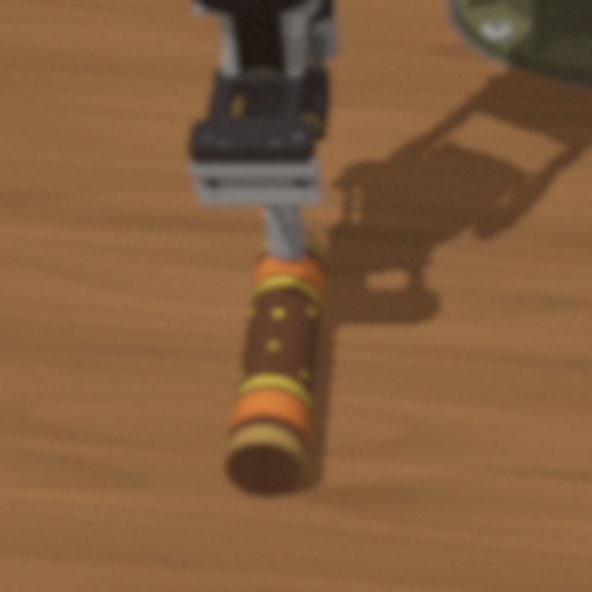

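The finger appears inside the bar, with no force measured and the bar unmoved. I'll back straight out the way I came in and look again.

```bash

python3 -m handwheel '[[0,-0.015,0,0],[0,-0.03,0,0],[0,-0.045,0,0],[0,-0.056,0,0],[0,-0.056,0,0]]'
python3 - <<'E'
from h import *
go(366,-178,14,6.86)
c=cams.get_calibration("wrist")
im=cams.camera("wrist");cv2.imwrite("pics/w3.png",im[:,:,::-1])
a=np.array([391.4,-175.2,22]);b=np.array([590,-151.5,22]);print(proj(c,[a,b]))
E
```

```text
clock: 4.53
eef_pos: [365.6, -177.0, 15.3]
eef_rot: [3.14, 0.002, 1.69]
wrist_force: [0.1, 0.0, 0.4]
finger_gap: 0.6
pos [ 365.6 -177.    15.3] tool-y deg 6.9 F [0.1 0.  0.4] t 4.53 gap 0.6
shift [-0.001   0.0003  0.0013] turn -0.0
[[349.09709092 224.5740288 ]
 [605.77272701 224.60087747]]
```

View pics/w3.png

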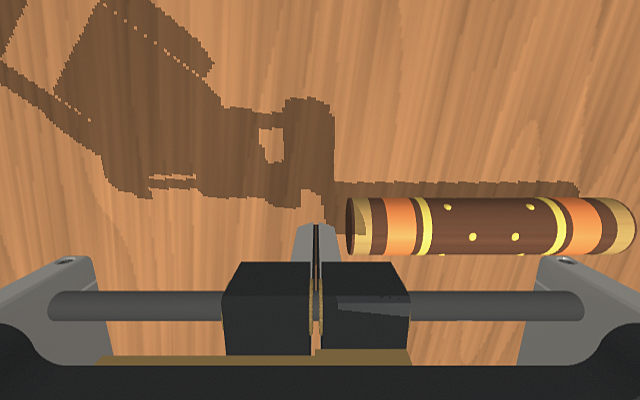

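The bar is unchanged, with its near end at (351,225). The finger went into it visually without moving it. I'll retry the end push with the jaws open, so the leading finger's back does the pushing, and track the far orange band in code.

```bash
cat >> h.py <<'E'
def orange():
    im=cams.camera("top");h=cv2.cvtColor(im,cv2.COLOR_RGB2HSV)
    m=cv2.inRange(h,(8,200,180),(20,255,255));m[:200]=0;m[:,:90]=0;m[:,560:]=0
    n,_,st,ce=cv2.connectedComponentsWithStats(m);c=cams.get_calibration("top")
    for i in range(1,n):
        if st[i,4]>60:print("orange",st[i,4],ce[i].round(1),ray(c,ce[i],40)[0,:2].round(1))
    return im
E
python3 -m handwheel '[[0,-0.025,0,0],[0,-0.05,0,0],[0,-0.05,0,0],[0,-0.05,0,0],[0,-0.05,0,0]]' 0
python3 -m handwheel '[[0,0,0,0],[0,0.004,0,0],[0,0.01,0,0],[0,0.016,0,0],[0,0.021,0,0]]'
python3 -c "
from h import *
orange();go(340,-181,15,6.86)
cv2.imwrite('pics/w4.png',cams.camera('wrist')[:,:,::-1])"
```

```text
clock: 5.2
eef_pos: [317.2, -183.0, 15.3]
eef_rot: [3.139, 0.002, 1.691]
wrist_force: [-0.7, -0.4, 0.8]
finger_gap: 46.8
clock: 5.82
eef_pos: [338.5, -180.4, 15.3]
eef_rot: [3.139, 0.002, 1.691]
wrist_force: [0.4, -0.6, -0.2]
finger_gap: 93.1
orange 239 [417.  259.5] [ 555.1 -155.3]
orange 254 [427.9 332.1] [ 425.6 -171. ]
pos [ 338.8 -180.5   15.4] tool-y deg 6.9 F [-0.6  0.5 -0.2] t 5.88 gap 94.0
shift [-0.0007  0.0011  0.0004] turn 0.0
```

View pics/w4.png

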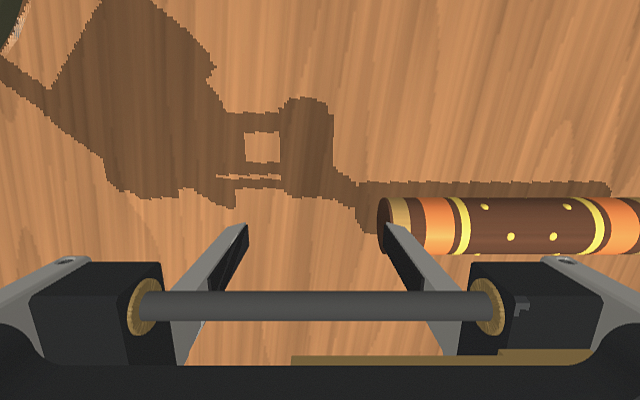

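The left fingertip is seen free at (248,225). The tip spacing of 137 px for 94 mm gives a depth of about 189 mm, not 227 mm. The tips are therefore about 36 mm higher than the reported TCP suggests, at z≈44, and they only passed over the bar. The scene view agrees. I'll back off and feel downwards in small steps.

```bash

python3 -m handwheel '[[0,-0.01,0,0],[0,-0.02,0,0],[0,-0.02,0.006,0],[0,-0.02,0.006,0]]'
python3 -m handwheel '[[0,0,0.001,0],[0,0,0.002,0],[0,0,0.002,0]]'
python3 -m handwheel '[[0,0,0.001,0],[0,0,0.002,0],[0,0,0.002,0]]'
```

```text
clock: 6.42
eef_pos: [318.4, -182.8, 8.9]
eef_rot: [3.14, 0.002, 1.691]
wrist_force: [0.2, -1.3, 1.2]
finger_gap: 93.9
clock: 6.8
eef_pos: [318.4, -182.8, 6.9]
eef_rot: [3.14, 0.002, 1.691]
wrist_force: [-0.5, 0.6, -0.1]
finger_gap: 93.6
clock: 7.18
eef_pos: [318.3, -182.8, 4.8]
eef_rot: [3.14, 0.002, 1.691]
wrist_force: [0.3, 0.3, 0.1]
finger_gap: 94.0
```

The TCP is now below 8 mm with no contact, which confirms the tips are shorter than documented. I'll continue down carefully.

```bash

python3 -m handwheel '[[0,0,0.003,0],[0,0,0.006,0],[0,0,0.009,0],[0,0,0.012,0],[0,0,0.012,0]]'
python3 -m handwheel '[[0,0,0.002,0],[0,0,0.004,0],[0,0,0.006,0],[0,0,0.006,0]]'
python3 -c "
from h import *
orange();go(340,-181,-12,6.86)
p=read_state()['eef_pos'];M=Ro.from_euler('xyz',read_state()['eef_rot']).as_matrix()
for n in ('scene','wrist'):
  c=cams.get_calibration(n)
  print(n,[(h,proj(c,[p+M@[0,s*53,-h] for s in(-1,1)]).round(1).tolist()) for h in(-8,20,27,34)])
a=cams.camera('scene')[60:200,190:330,::-1]
cv2.imwrite('pics/s2.png',cv2.resize(a.copy(),(588,588),interpolation=cv2.INTER_CUBIC))"
```

```text
clock: 7.8
eef_pos: [318.3, -182.7, -7.4]
eef_rot: [3.14, 0.001, 1.691]
wrist_force: [-1.3, -0.1, -0.2]
finger_gap: 94.0
clock: 8.3
eef_pos: [318.2, -182.6, -13.6]
eef_rot: [3.141, 0.001, 1.691]
wrist_force: [-0.4, -0.1, -0.2]
finger_gap: 94.2
orange 239 [417.  259.5] [ 555.1 -155.3]
orange 255 [427.9 332.1] [ 425.6 -171. ]
pos [ 318.2 -182.6  -13.5] tool-y deg 6.9 F [0.4 0.1 0.5] t 8.35 gap 94.4
shift [-0.001   0.0218 -0.0015] turn 0.0
scene [(-8, [[265.9, 113.0], [262.8, 137.7]]), (20, [[265.0, 104.2], [261.8, 128.8]]), (27, [[264.8, 101.9], [261.5, 126.5]]), (34, [[264.5, 99.7], [261.3, 124.2]])]
wrist [(-8, [[251.6, 216.9], [379.8, 216.9]]), (20, [[243.1, 229.2], [388.5, 229.2]]), (27, [[240.6, 232.9], [391.1, 232.8]]), (34, [[237.9, 236.8], [393.8, 236.7]])]
```

View pics/s2.png

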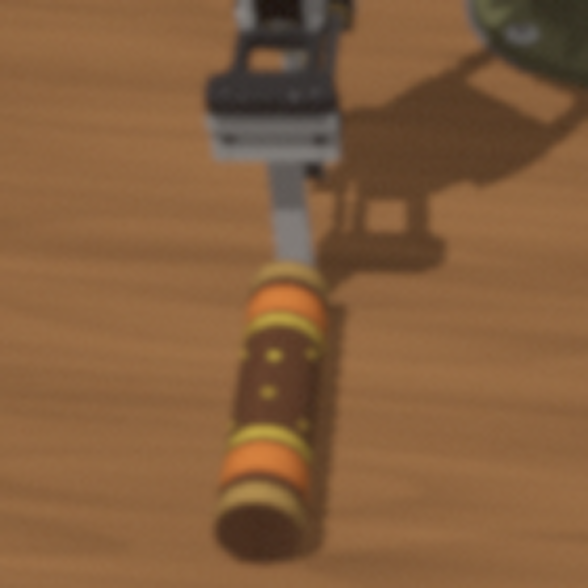

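Part of the finger is now hidden behind the bar's near end at (260,123), so the tips are low. I'll push endwise again.

```bash

python3 -m handwheel '[[0,0.006,0,0],[0,0.012,0,0],[0,0.018,0,0],[0,0.024,0,0],[0,0.030,0,0]]'
python3 -c "
from h import *
orange()"
```

```text
clock: 9.02
eef_pos: [348.4, -179.0, -13.4]
eef_rot: [3.141, 0.001, 1.691]
wrist_force: [-2.3, -0.4, 0.8]
finger_gap: 94.0
orange 236 [415.6 250.6] [ 571.3 -153.2]
orange 253 [426.4 322.8] [ 441.9 -168.9]
```

The bar slid 16 mm and stayed straight, so I'll push the other 26 mm.

```bash

python3 -m handwheel '[[0,0.006,0,0],[0,0.012,0,0],[0,0.018,0,0],[0,0.023,0,0],[0,0.026,0,0]]'
python3 -m handwheel '[[0,0,0,0],[0,-0.01,0,0],[0,-0.02,0,0],[0,-0.02,-0.04,0],[0,-0.02,-0.08,0]]'
python3 -c "
from h import *
orange();go(500,-250,70,6.86)"
```

```text
clock: 9.7
eef_pos: [375.1, -175.9, -13.3]
eef_rot: [3.14, 0.001, 1.691]
wrist_force: [-1.9, -0.5, 0.7]
finger_gap: 93.6
clock: 10.32
eef_pos: [354.1, -178.2, 67.6]
eef_rot: [3.141, 0.001, 1.691]
wrist_force: [0.6, -0.4, 0.8]
finger_gap: 93.9
orange 237 [413.4 235.8] [ 598.4 -150. ]
orange 250 [424.  307.4] [ 469.1 -165.5]
pos [ 356.2 -179.4   72.1] tool-y deg 6.9 F [ 1.9 -1.6  5.6] t 10.38 gap 94.1
shift [-0.0874  0.1343  0.0034] turn 0.0
```

```bash

python3 -c "
from h import *
go(541,-218,60,6.86)"
python3 -m handwheel '[[-0.061,0.179,0.01,0],[-0.061,0.179,0.01,0],[-0.061,0.179,0.01,0],[-0.061,0.179,0.01,0],[-0.061,0.179,0.01,0]]'
python3 -c "
from h import *
go(541,-218,-12,6.86)"
```

```text
pos [ 356.2 -179.4   72.1] tool-y deg 6.9 F [ 1.9 -1.6  5.6] t 10.38 gap 94.1
shift [-0.0605  0.1788  0.0135] turn 0.0
clock: 11.0
eef_pos: [540.2, -218.5, 62.9]
eef_rot: [3.137, 0.004, 1.691]
wrist_force: [-0.2, 0.6, 0.1]
finger_gap: 93.9
pos [ 540.2 -218.5   62.9] tool-y deg 6.9 F [-0.2  0.6  0.1] t 11.0 gap 93.9
shift [0.0007 0.0005 0.0749] turn 0.0
```

```bash

python3 -m handwheel '[[0,0,0.04,0],[0,0,0.075,0],[0,0,0.075,0],[0.012,0,0.075,0],[0.02,0,0.075,0]]'
python3 -m handwheel '[[0.005,0,0,0],[0.010,0,0,0],[0.015,0,0,0],[0.020,0,0,0.5],[0.025,0,0,1]]'
python3 -c "
from h import *
orange();go(541,-188,-12,-2.4)"
```

```text
clock: 11.62
eef_pos: [538.6, -198.3, -10.4]
eef_rot: [3.135, 0.006, 1.691]
wrist_force: [0.1, -0.3, 0.2]
finger_gap: 94.0
clock: 12.25
eef_pos: [535.6, -173.2, -10.6]
eef_rot: [3.135, 0.005, 1.673]
wrist_force: [-0.5, -0.0, -1.1]
finger_gap: 93.8
orange 207 [401.8 237.2] [ 596.  -128.7]
pos [ 535.5 -172.6  -10.7] tool-y deg 5.8 F [-0.8 -0.3  0.4] t 12.3 gap 93.9
shift [-0.0158  0.0039  0.0014] turn 8.2
```

```bash

python3 -m handwheel '[[0.007,0,0,0.8],[0.014,0,0,1.6],[0.021,0,0,2.4],[0.028,0,0,3.3],[0.035,0,0,4.1]]'
python3 -m handwheel '[[0.007,0,0,0.8],[0.014,0,0,1.6],[0.021,0,0,2.4],[0.028,0,0,3.3],[0.035,0,0,4.1]]'
python3 -c "
from h import *
orange();go(541,-188,-12,-2.4)"
```

```text
clock: 12.92
eef_pos: [531.9, -137.4, -10.8]
eef_rot: [3.134, 0.005, 1.6]
wrist_force: [0.2, -0.3, -0.5]
finger_gap: 93.9
clock: 13.55
eef_pos: [530.8, -101.9, -11.0]
eef_rot: [3.134, 0.004, 1.528]
wrist_force: [-0.7, -0.7, 0.2]
finger_gap: 93.8
orange 234 [361.1 242. ] [587.8 -53.8]
pos [ 530.8 -101.3  -11.1] tool-y deg -2.5 F [0.7 0.7 0.4] t 13.6 gap 94.1
shift [-0.0862  0.014   0.0014] turn -0.1
```

```bash
cat >> h.py <<'E'
def bar(z=38):
    "bar centre & yaw from the two orange bands in the wrist view (top line of bar)"
    c=cams.get_calibration("wrist");im=cams.camera("wrist");h=cv2.cvtColor(im,cv2.COLOR_RGB2HSV)
    m=cv2.inRange(h,(6,150,120),(18,255,255))
    m=cv2.morphologyEx(m,cv2.MORPH_OPEN,np.ones((5,5)))
    n,_,st,ce=cv2.connectedComponentsWithStats(m)
    i=np.argsort(-st[1:,4])[:4]+1
    for k in i:print(st[k],ce[k].round(0))
    if len(i)<2:return
    w=ray(c,ce[i[:2]],z)[:,:2];w=w[np.argsort(w[:,0])];d=w[1]-w[0]
    print("bar centre",w.mean(0).round(1),"yaw",np.degrees(np.arctan2(d[1],d[0])).round(1),"len",np.hypot(*d).round(1))
    return im
E
python3 -c "
from h import *
im=bar();cv2.imwrite('pics/w5.png',im[:,:,::-1])"
```

```text
[ 167  158   48   71 2299] [188. 194.]
[ 385  124   44   39 1316] [407. 143.]
[393 173  37  25 723] [411. 185.]
bar centre [520.6 -52. ] yaw 10.7 len 131.1
```

```bash
python3 -c "
from h import *
c=cams.get_calibration('wrist')
w=ray(c,[(190,193.5),(408,161)],36)[:,:2];d=w[1]-w[0];print(w,w.mean(0),np.degrees(np.arctan2(d[1],d[0])),np.hypot(*d))
s=read_state();print(s['eef_pos'],proj(c,[[513,158.5,0],[513-60,161,0],[573,156,0]]))"
```

```text
[[456.45519924 -64.71872799]
 [586.61951786 -50.7935693 ]] [521.53735855 -57.75614864] 6.106356567096604 130.90706583417875
[ 530.78157466 -101.68220145  -11.04431764] [[ 260.47042832 -247.11061992]
 [ 143.58606673 -248.36636124]
 [ 376.56129041 -245.86340353]]
```

The bar is at (521.5, −58.0), yaw about 6°. It rolls freely ahead and hardly turns, as stated. I'll set the fingers square to it and roll it on to y≈60, before the ramp.

```bash

python3 -m handwheel '[[0.008,-0.003,0,-3],[0.016,-0.006,0,-6],[0.024,-0.009,0,-8.5],[0.031,-0.011,0,-8.5],[0.038,-0.012,0,-8.5]]'
python3 -m handwheel '[[0.007,0,0,0],[0.014,0,0,0],[0.021,0,0,0],[0.028,0,0,0],[0.035,0,0,0]]'
python3 -c "
from h import *
go(512,20,-11,6);bar()"
```

```text
clock: 14.28
eef_pos: [520.3, -62.8, -11.3]
eef_rot: [3.135, 0.005, 1.676]
wrist_force: [0.2, -0.2, -0.4]
finger_gap: 94.2
clock: 14.9
eef_pos: [516.6, -27.5, -11.4]
eef_rot: [3.135, 0.005, 1.676]
wrist_force: [0.3, 0.7, 1.0]
finger_gap: 94.2
pos [516.6 -27.5 -11.4] tool-y deg 6.0 F [0.3 0.7 1. ] t 14.9 gap 94.2
shift [ 0.0477  0.0004 -0.0007] turn 0.0
[ 189  158   40   69 2355] [208. 192.]
[ 409  157   41   37 1241] [430. 175.]
[409 208  38  18 596] [427. 216.]
bar centre [513.4  12.8] yaw 10.5 len 130.4
```

```bash
cat >> h.py <<'E'
def bar(z=36):
    c=cams.get_calibration("wrist");im=cams.camera("wrist");h=cv2.cvtColor(im,cv2.COLOR_RGB2HSV)
    m=cv2.morphologyEx(cv2.inRange(h,(6,150,120),(18,255,255)),cv2.MORPH_OPEN,np.ones((5,5)))
    n,_,st,_=cv2.connectedComponentsWithStats(m);st=st[1:][st[1:,4]>300];mid=st[:,0].mean();q=[]
    for g in(st[st[:,0]<mid],st[st[:,0]>=mid]):
        lo=g[:,:2].min(0);hi=(g[:,:2]+g[:,2:4]).max(0);q.append((lo+hi)/2)
    w=ray(c,q,z)[:,:2];d=w[1]-w[0]
    print("px",np.round(q,0).tolist(),"bar",w.mean(0).round(1),"yaw",np.degrees(np.arctan2(d[1],d[0])).round(1),"len",np.hypot(*d).round(1))
    return im
E
python3 -m handwheel '[[0.007,0,0,0],[0.014,0,0,0],[0.021,0,0,0],[0.028,0,0,0],[0.034,0,0,0]]'
python3 -m handwheel '[[0,0,0,0],[0,0,0,0],[0,0,0,0],[0,0,0,0]]'
python3 -c "
from h import *
bar();orange();orange()
go(512,20,-11,6);bar()"
```

```text
clock: 15.58
eef_pos: [512.8, 7.4, -11.7]
eef_rot: [3.135, 0.005, 1.677]
wrist_force: [0.3, -0.5, 0.1]
finger_gap: 93.8
clock: 16.08
eef_pos: [512.8, 7.2, -11.6]
eef_rot: [3.135, 0.005, 1.676]
wrist_force: [0.2, 0.6, -0.8]
finger_gap: 94.0
px [[208.0, 182.0], [430.0, 182.0]] bar [510.3  48.1] yaw 6.0 len 132.0
orange 98 [297.2 250.1] [573.9  63.9]
orange 98 [297.2 250.1] [573.9  63.9]
pos [512.9   7.3 -11.7] tool-y deg 6.1 F [0.3 0.9 0.8] t 16.23 gap 94.2
shift [ 0.0127  0.0005 -0.0007] turn 0.1
px [[208.0, 182.0], [431.0, 182.0]] bar [510.3  48.2] yaw 6.0 len 132.6
```

The bar is at rest at (510, 48), yaw 6°. If rolled as it lies, it would seat about 14 mm off centre. I'll first nudge it 13 mm endwise.

```bash

python3 -m handwheel '[[-0.02,0,0,0],[-0.02,0,-0.04,0],[-0.02,0,-0.08,0],[-0.02,-0.03,-0.08,0],[-0.02,-0.06,-0.08,0]]'
python3 -c "
from h import *
go(339,30,65,6)"
```

```text
clock: 16.9
eef_pos: [454.1, -18.6, 68.3]
eef_rot: [3.134, 0.005, 1.677]
wrist_force: [1.3, 0.5, -0.7]
finger_gap: 94.1
pos [454.1 -18.6  68.3] tool-y deg 6.1 F [ 1.3  0.5 -0.7] t 16.9 gap 94.1
shift [ 0.0606 -0.1093  0.0022] turn 0.1
```

```bash

python3 -m handwheel '[[0.03,-0.055,0,0],[0.061,-0.109,0,0],[0.061,-0.109,0,0],[0.061,-0.109,0.04,0],[0.061,-0.109,0.08,0]]'
python3 -m handwheel '[[0,0,0.002,0],[0,0,0.002,0]]'
python3 -c "
from h import *
go(339.7,30.3,-12,6);bar()"
```

```text
clock: 17.52
eef_pos: [341.4, 29.9, -13.2]
eef_rot: [3.131, 0.005, 1.677]
wrist_force: [0.9, 1.1, 0.3]
finger_gap: 93.8
clock: 17.77
eef_pos: [342.4, 29.8, -14.3]
eef_rot: [3.131, 0.005, 1.676]
wrist_force: [0.8, -0.2, 0.8]
finger_gap: 93.9
pos [342.4  29.8 -14.3] tool-y deg 6.1 F [ 0.8 -0.2  0.8] t 17.77 gap 93.9
shift [ 0.0008 -0.0026 -0.0024] turn 0.1Traceback (most recent call last):
  File "<string>", line 3, in <module>
    go(339.7,30.3,-12,6);bar()
                         ~~~^^
  File "h.py", line 50, in bar
    lo=g[:,:2].min(0);hi=(g[:,:2]+g[:,2:4]).max(0);q.append((lo+hi)/2)
    return umr_minimum(a, axis, None, out, keepdims, initial, where)
ValueError: zero-size array to reduction operation minimum which has no identity
```

```bash

python3 -m handwheel '[[0,0.005,0,0],[0,0.010,0,0],[0,0.015,0,0],[0,0.019,0,0],[0,0.022,0,0]]'
python3 -m handwheel '[[0,0,0,0],[0,-0.012,0,0],[0,-0.02,0,0],[0,-0.02,-0.04,0],[0,-0.02,-0.08,0]]'
python3 -c "
from h import *
orange();go(520,-5,65,6)"
```

```text
clock: 18.45
eef_pos: [364.5, 32.2, -13.8]
eef_rot: [3.13, 0.006, 1.677]
wrist_force: [-2.2, -0.4, 1.8]
finger_gap: 94.0
clock: 19.08
eef_pos: [342.8, 30.3, 66.8]
eef_rot: [3.131, 0.005, 1.677]
wrist_force: [-0.2, 0.2, -0.3]
finger_gap: 94.2
orange 243 [303.1 242.4] [587.9  52.9]
orange 253 [310.8 314.1] [458.3  39.3]
pos [345.1  30.4  71.2] tool-y deg 6.1 F [2.1 0.1 4.9] t 19.12 gap 94.4
shift [-0.0536  0.17    0.0094] turn 0.1
```

```bash

python3 -m handwheel '[[-0.06,0.06,0,0],[-0.06,0.12,0,0],[-0.06,0.172,0.005,0],[-0.06,0.172,0.005,0],[-0.06,0.172,0.005,0]]'
python3 -c "
from h import *
go(528,-3,-10,6)"
```

```text
clock: 19.75
eef_pos: [521.6, -11.1, 68.9]
eef_rot: [3.126, 0.006, 1.677]
wrist_force: [0.6, -1.2, -0.8]
finger_gap: 94.3
pos [521.6 -11.1  68.9] tool-y deg 6.1 F [ 0.6 -1.2 -0.8] t 19.75 gap 94.3
shift [0.0078 0.006  0.0789] turn 0.1
```

```bash

python3 -m handwheel '[[0,0.006,0.04,0],[0,0.006,0.078,0],[0,0.006,0.079,0],[0.01,0.006,0.079,0],[0.02,0.006,0.079,0]]'
python3 -m handwheel '[[0.006,0,0,0],[0.012,0,0,0],[0.018,0,0,0],[0.024,0,0,0],[0.030,0,0,0]]'
python3 -m handwheel '[[0.004,0,0,0],[0.008,0,0,0],[0.012,0,0,0],[0.012,0,0,0],[0.012,0,0,0]]'
python3 -c "
from h import *
bar();go(516,75,-10,6)"
```

```text
clock: 20.38
eef_pos: [527.3, 9.8, -8.3]
eef_rot: [3.123, 0.006, 1.677]
wrist_force: [0.3, 0.5, -0.4]
finger_gap: 93.8
clock: 21.0
eef_pos: [524.1, 40.0, -8.6]
eef_rot: [3.123, 0.006, 1.677]
wrist_force: [0.1, -0.2, -0.5]
finger_gap: 94.1
clock: 21.62
eef_pos: [522.8, 51.9, -8.7]
eef_rot: [3.123, 0.006, 1.677]
wrist_force: [0.2, -0.3, -0.2]
finger_gap: 93.6
px [[206.0, 184.0], [426.0, 183.0]] bar [518.3  91.3] yaw 6.0 len 132.5
pos [522.8  51.9  -8.7] tool-y deg 6.1 F [ 0.2 -0.6  1. ] t 21.68 gap 94.0
shift [ 0.0237 -0.0044  0.0011] turn 0.1
```

```bash

python3 -m handwheel '[[0.005,0,0,0],[0.010,0,0,0.5],[0.015,0,0,1],[0.020,0,0,1.5],[0.025,0,0,2]]'
python3 -c "
from h import *
bar();go(514,112,-10,-2.4)"
```

```text
clock: 22.3
eef_pos: [520.6, 76.6, -8.5]
eef_rot: [3.122, 0.006, 1.641]
wrist_force: [0.3, -5.2, 3.4]
finger_gap: 93.7
px [[204.0, 192.0], [423.0, 192.0]] bar [516.4 110.4] yaw 3.6 len 133.8
pos [520.4  77.2  -8.6] tool-y deg 4.0 F [ 1.  -0.7  0.2] t 22.35 gap 94.0
shift [ 0.0351 -0.004   0.0012] turn 6.4
```

It's on the ramp and turning into line (3.6°). I'll carry on gently.

```bash

python3 -m handwheel '[[0.004,0,0,1.3],[0.008,0,0,2.6],[0.012,0,0,3.9],[0.016,0,0,5.2],[0.020,0,0,6.4]]'
python3 -c "
from h import *
bar(42);go(514,112,-10,-2.4)"
```

```text
clock: 22.98
eef_pos: [519.2, 96.8, -8.4]
eef_rot: [3.122, 0.005, 1.528]
wrist_force: [-0.5, -8.2, 5.5]
finger_gap: 94.1
px [[196.0, 194.0], [424.0, 194.0]] bar [516.7 131.1] yaw -2.6 len 133.8
pos [519.1  97.3  -8.5] tool-y deg -2.5 F [ 1.  -5.8  3. ] t 23.02 gap 93.9
shift [ 0.0144 -0.0058  0.0014] turn -0.1
```

```bash

python3 -m handwheel '[[0.003,0,0,0],[0.006,0,0,0],[0.009,0,0,0],[0.012,0,0,0]]'
python3 -c "
from h import *
bar(45);go(514,114,-10,-2.4)"
```

```text
clock: 23.52
eef_pos: [519.6, 109.7, -8.6]
eef_rot: [3.122, 0.004, 1.526]
wrist_force: [0.3, 0.3, -0.1]
finger_gap: 94.1
px [[194.0, 196.0], [426.0, 195.0]] bar [517.5 143.9] yaw -2.6 len 134.3
pos [519.5 110.   -8.6] tool-y deg -2.6 F [ 0.9  0.  -0.5] t 23.57 gap 93.8
shift [ 0.0037 -0.0057  0.0012] turn -0.2
```

Force is now zero: the bar is on the crest or passing it. I'll step on slowly.

```bash

python3 -m handwheel '[[0.001,0,0,0],[0.002,0,0,0],[0.003,0,0,0],[0.003,0,0,0]]'
python3 -c "
from h import *
bar(41);go(514,114,-10,-2.4)"
```

```text
clock: 24.08
eef_pos: [519.6, 113.1, -8.6]
eef_rot: [3.122, 0.004, 1.526]
wrist_force: [0.1, 0.3, 0.1]
finger_gap: 94.2
px [[196.0, 173.0], [424.0, 174.0]] bar [518.1 159.7] yaw -2.9 len 132.7
pos [519.6 113.   -8.7] tool-y deg -2.6 F [ 0.2 -0.3  0.6] t 24.12 gap 94.4
shift [ 0.0007 -0.0057  0.0012] turn -0.2
```

It dropped into the groove: y≈159.7, yaw −2.9°. I'll withdraw and check from above.

```bash

python3 -m handwheel '[[-0.02,0,0,0],[-0.04,0,0,0],[-0.06,0,-0.03,0],[-0.06,0,-0.08,0],[-0.1,-0.03,-0.12,0]]'
python3 -m handwheel '[[-0.06,-0.02,-0.03,0],[-0.12,-0.04,-0.03,0],[-0.18,-0.06,-0.03,0],[-0.18,-0.06,-0.03,0]]'
python3 - <<'E'
from h import *
go(0,0,0,0)
im=orange()[:,:,::-1];a=cv2.imread("pics/top0.png")
c=cams.get_calibration("top")
w=ray(c,[(229.5,254),(229.5,300)],40) 
for n,bx in(("cup",(180,125,225,195)),("bowl",(290,95,370,175)),("jar",(420,120,475,190))):
    x0,y0,x1,y1=bx;print(n,"max diff",cv2.absdiff(a[y0:y1,x0:x1],im[y0:y1,x0:x1].copy()).max())
cv2.imwrite("pics/fin.png",cv2.resize(im[90:350,150:490].copy(),(784,600),interpolation=cv2.INTER_CUBIC))
E
```

```text
clock: 24.75
eef_pos: [484.3, 16.2, 112.0]
eef_rot: [3.12, 0.004, 1.528]
wrist_force: [0.4, -0.3, 0.4]
finger_gap: 94.1
clock: 25.25
eef_pos: [414.8, -163.6, 141.6]
eef_rot: [3.12, 0.004, 1.524]
wrist_force: [0.2, 1.0, -0.2]
finger_gap: 93.6
pos [ 414.8 -163.6  141.6] tool-y deg -2.7 F [ 0.2  1.  -0.2] t 25.25 gap 93.6
shift [ 0.1444 -0.4251  0.1318] turn -2.7
orange 250 [248.3 245.5] [582.9 154.4]
orange 261 [243.8 317.9] [452.1 161.1]
cup max diff 5
bowl max diff 8
jar max diff 7
```

View pics/fin.png

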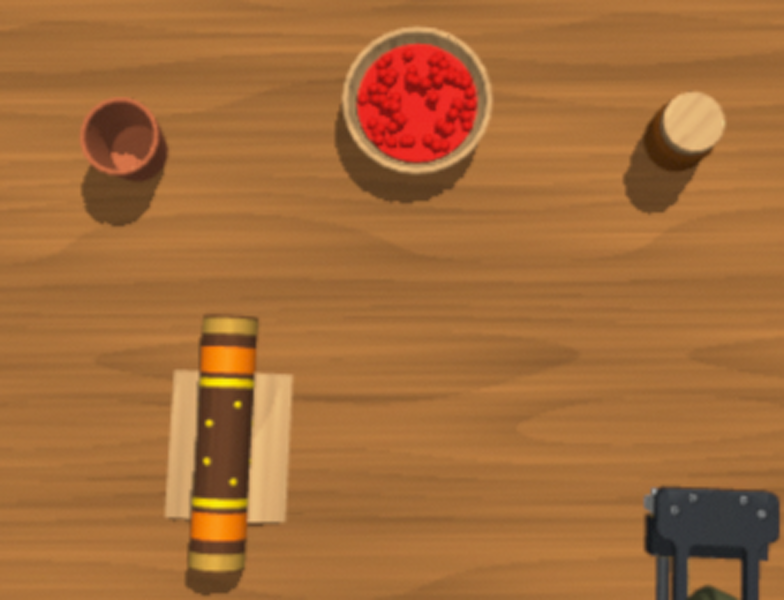

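The bar lies in the groove, from (229,325) to (216,562) in the picture, and sticks out at both ends of the rest. The cup, bowl and jar are unchanged and the gripper is well clear. I'm handing in.

```bash
python3 -c "
from h import *
orange()
from cell import manip;print(manip.sign_off())"
```

```text
orange 250 [248.4 245.5] [582.9 154.2]
orange 259 [243.9 317.9] [452.1 160.9]
the job is handed in; nothing more can be done
None
```

The bar is lying at rest in the V groove, sticking out at both ends, and I handed the job in after about 25 s on the clock. I pushed it endwise twice (about 43 mm, then 13 mm), rolled it along by its side with the open fingertips and pushed it slowly up the ramp. It lined itself up with the groove on the ramp and dropped in. It was never grasped or lifted.

- **Final position:** in the last top views the bar's centre is at about (517, 158), yaw about −2.9°. The rest is at (513, 158.5), yaw −2.4°, so the bar is about 4 mm off centre along the groove. The bar did not move between the last two pictures.
- **Other objects:** the picture areas around the cup, bowl and jar match the first picture. The gripper is well clear, and the wrist forces printed after each move stayed under 10 N.
- **Disagreement with the description:** the fingertips are about 35 mm shorter than the stated tool frame. My first endwise push therefore passed over the bar, or just grazed it, without moving it. I worked this out from the pictures and by feeling downwards, and afterwards ran the tool with its reported height below zero.

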